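Scan the blue-capped flask and dock the scanner

TASK

Before the blue-capped flask goes to the microscope, log it: take the wand scanner out of its dock and point it squarely at the middle of that flask's barcode label from about 60 mm away, holding it still for two seconds, without holding it on another flask's label or shifting any flask. Then stand the scanner back in its dock, setting it down rather than dropping it, and let go; leave everything else on the bench where it is.

Things in the scene. Friction and masses are not known exactly. Their poses are not given: they have to be found in the camera images.
- scanner: Wand scanner, 140 mm long, about 0.16 kg, standing nose-down in the dock. Origin: centre of the flat window at its lower end; z runs up the wand, it looks out along -z. Round black nose, red band, 28 mm across at the window, 32 mm at z = 65 mm; then a blue handle, 34 mm along x by 30 mm along y, up to z = 140 mm (grip near the top, about z = 120 mm). Reads by itself, no trigger; any spin about z will do.
- scanner_focus (a point): The scanner's reading point: on its axis, 60 mm out from the window (scanner z = -60 mm).
- dock: White charging cup fixed to the bench on a grey disc 96 mm across. Origin: centre of its underside; z up. Open round top: rim 66 mm above the bench, 62 mm across outside, 54 mm inside, narrowing to 46 mm inside at 49 mm height; flat inner floor 12 mm above the bench, on which the scanner stands loosely.
- dock_seat (a point): Centre of the dock's inner floor, where the scanner's window stands.
- flask_blue: Clear loose culture flask with blue screw cap: body 70 x 51 x 24 mm plus neck and 27 mm cap, 102 mm long in all, 60 g, lying cap-up on its own white sloping rest. Origin: middle of the lower edge of its back. z is vertical and x level, uphill; the flask lies along a 35 degree slope, its top about 105 mm above the bench.
- label_blue: Barcode label (white, 40 mm across the flask by 30 mm along it, black bars) on the upper broad face of the blue-capped flask. Origin: centre of the label; x up the slope towards the cap, y across, z straight out of the label (35 degrees from vertical, leaning towards the robot's side).
- flask_orange: Clear loose culture flask with orange screw cap: body 70 x 51 x 24 mm plus neck and 27 mm cap, 102 mm long in all, 60 g, lying cap-up on its own white sloping rest. Origin: middle of the lower edge of its back. z is vertical and x level, uphill; the flask lies along a 35 degree slope, its top about 105 mm above the bench.
- label_orange: Barcode label (white, 40 mm across the flask by 30 mm along it, black bars) on the upper broad face of the orange-capped flask. Origin: centre of the label; x up the slope towards the cap, y across, z straight out of the label (35 degrees from vertical, leaning towards the robot's side).
- flask_white: Clear loose culture flask with white screw cap: body 70 x 51 x 24 mm plus neck and 27 mm cap, 102 mm long in all, 60 g, lying cap-up on its own white sloping rest. Origin: middle of the lower edge of its back. z is vertical and x level, uphill; the flask lies along a 35 degree slope, its top about 105 mm above the bench.
- label_white: Barcode label (white, 40 mm across the flask by 30 mm along it, black bars) on the upper broad face of the white-capped flask. Origin: centre of the label; x up the slope towards the cap, y across, z straight out of the label (35 degrees from vertical, leaning towards the robot's side).
- media_bottle: Loose glass bottle, 72 mm across, 150 mm tall. Origin: centre of underside.
- dishes: Loose stack of clear dishes, 62 mm across, 44 mm tall. Origin: centre of underside.
- tip_box: Loose blue pipette-tip box with clear lid, 85 x 120 x 70 mm. Origin: centre of underside.
- beaker: Loose glass beaker, 84 mm across, 110 mm tall. Origin: centre of underside.
- marker: Loose blue marker pen lying on the bench, 14 mm thick, about 130 mm long along its x. Origin: centre of underside.
- tube_rack: Orange rack fixed to the bench, 75 x 160 mm, with capped tubes up to 101 mm tall. Origin: centre of underside.
There are look-alikes about, which are no part of the job. What is shaped like the dock but purple is not meant.

How it is judged:
On the way:
1. the gripped scanner, at rest, reads the blue-capped flask's label for 1.5 s: reading point within 13 mm of the label's centre along and across it, window 30 to 90 mm off, square within 0.2 rad (contact force between the fingers and scanner above 1 N and x of scanner_focus in the frame of label_blue between -0.013 and 0.013 m and y of scanner_focus in the frame of label_blue between -0.013 and 0.013 m and z of scanner in the frame of label_blue between 0.03 and 0.09 m and angle between the z axis of scanner and the z axis of label_blue, either way round below 0.2 rad and linear speed of scanner below 0.02 m/s and angular speed of scanner below 0.15 rad/s), for 1.5 s.
At the end, for the whole second after the job is handed in: The scanner stands nose-down in the dock on its floor (window within 14 mm of the floor's centre, within 6 mm of the floor, upright within 0.15 rad), released and at rest; flasks within 12 mm and the other things within 25 mm of where they started (horizontal distance between scanner and dock_seat below 0.014 m and z of scanner in the frame of dock_seat between -0.004 and 0.006 m and angle between scanner's own z axis and vertical below 0.15 rad and linear speed of scanner below 0.02 m/s and contact force between the fingers and scanner below 0.1 N and distance of each of flask_blue, flask_orange, flask_white from where it was at the start of the episode below 0.012 m and distance of each of media_bottle, dishes, tip_box, beaker, marker from where it was at the start of the episode below 0.025 m); the robot touches nothing.
It fails at once if a flask is moved more than 12 mm (distance of any of flask_blue, flask_orange, flask_white from where it was at the start of the episode above 0.012 m).
It fails at once if a bystander is moved more than 25 mm (distance of any of media_bottle, dishes, tip_box, beaker, marker from where it was at the start of the episode above 0.025 m).
It fails at once if the scanner is held still on another flask's label ((x of scanner_focus in the frame of label_orange between -0.013 and 0.013 m and y of scanner_focus in the frame of label_orange between -0.013 and 0.013 m and z of scanner in the frame of label_orange between 0.03 and 0.09 m and angle between the z axis of scanner and the z axis of label_orange, either way round below 0.2 rad and linear speed of scanner below 0.02 m/s and angular speed of scanner below 0.15 rad/s) or (x of scanner_focus in the frame of label_white between -0.013 and 0.013 m and y of scanner_focus in the frame of label_white between -0.013 and 0.013 m and z of scanner in the frame of label_white between 0.03 and 0.09 m and angle between the z axis of scanner and the z axis of label_white, either way round below 0.2 rad and linear speed of scanner below 0.02 m/s and angular speed of scanner below 0.15 rad/s)).
It fails at once if the scanner hits the dock with more than 40 N (dropped or rammed) (contact force between scanner and dock above 40 N).
It also fails if it takes over 58 s, if anything falls off the work surface, if the arm or the gripper's body presses on something with over 40 N, if the wrist force passes 120 N, or if a joint passes its speed limit or range.

ROBOT

A 6-joint arm with a two-finger parallel gripper is mounted at the origin on the work surface. World frame = base frame: x ahead of the robot, y to its left, z up, the work surface at z = 0. Lengths are in m, angles in rad, forces in N, time in s.
With the tool pointing down it reaches from about 0.35 to 0.975 m from the base axis. Payload 4.9 kg.
Tool frame: the origin (TCP) lies at the very end of the fingers, on their centre line; the grasp point (between the pads) lies 19 mm behind it; z points along the fingers, y is the direction in which the jaws open and shut (so a half turn about z gives the same grasp; the last joint's range is limited). The gripper opens to 85 mm and grips with 20 to 120 N. Pads are 22 mm wide; open, the fingers measure 114 mm over their backs; the gripper's body (76 mm by 85 mm) begins 54 mm behind the grasp point. The pads swing forward as they close: fully open they stand 13 mm farther back than shut.
Start: joints at [1.109, 0.053, 1.613, -0, 1.476, -0.119], TCP at [0.21, 0.589, 0.231] pointing down, gripper open.
Joint ranges: [-3.01, 3.01], [-1.01, 2.22], [0.06, 2.58], [-1.02, 4.17], [0.09, 2.62], [-3.14, 3.14]. Speed limits (rad/s): [2.57, 2.57, 3.14, 3.14, 3.14, 3.14].

INTERFACE

Orientations are given as a unit quaternion [x, y, z, w].
In Python, from cell import manip, claw, optics, sensors gives the robot as it stands. Calls block until the motion is done:
- manip.move_ptp(position, orientation): joint-space move of the TCP to a pose.
- manip.move_straight(position, rotation=None, rate=0.15): straight line of the TCP; rotation=None keeps the orientation; rate is the mean speed in m/s.
- manip.set_joints(angles): joint-space move.
- claw.grip(opening, f_grip=None): opening from 0.0 (shut) to 1.0 (fully open); f_grip is the grip in N (None keeps the last); returns when the fingers have stopped.
- manip.dwell(seconds).
- manip.inverse_kinematics(position, orientation): joint angles nearest the present ones, or None.
- optics.snapshot(name): name is "scene" or "top" or "wrist"; returns (picture, depth): 400x640x3 uint8, red, green, blue; 400x640 float32, m along the optical axis (not along the pixel's ray), 0 where there is no reading.
- optics.calibration(name): a dict with "intrinsics" (3x3 intrinsics, pixels), "cam_to_world" (4x4, takes a point from camera to world coordinates). Camera axes: x right, y down, z forward; pixel columns grow to the right and rows downward; lengths in m; the calibration is good to about 2 mm. The wrist camera is an equidistant fisheye: a pixel r from the principal point sees the ray r / f radians off the axis. A picture is of the moment at which its call begins: read the wrist's pose just before it. calibration takes no time and is no camera call; for the wrist camera it gives the pose at the moment of the call.
A pose or a line that the arm cannot do raises manip.Unreachable and nothing moves.
- manip.finish_job(): hands the job in, once; it reports no verdict.
Trained networks look in the newest picture that a camera, given by its name, has taken for a name from the list of things; names that differ only in an ending like _2 or _b are one class to them, and where a whole thing is asked for, a point or a joint stands for the part that bears it (a point fixed in the world has none). Each returns a list of dicts, best first, with "score" (0 to 1); they miss things now and then, are a little off and sometimes report something else, mostly with a low value. They report only what shows in the picture. A call takes as long as a camera call. They do not tell look-alikes from the thing itself.
- optics.boxes_of(thing, camera): "extent" ([left, top, right, bottom] in pixels, round what is visible of it).
Readings, each from a call of its own:
- sensors.get_time(): time.
- sensors.get_joint_pos(): joint angles.
- sensors.get_qd(): joint speeds.
- sensors.get_joint_efforts(): joint torques, N m.
- sensors.get_ee_pos(): TCP position.
- sensors.get_orientation(): TCP orientation.
- sensors.get_wrist_force(): force on the tool from outside, world axes, zero at the start.
- sensors.get_moment(): the same for the moment, N m.
- sensors.get_gripper_width(): opening from 0.0 (shut) to 1.0 (fully open).
Only numpy, scipy, OpenCV 4.12 (cv2) and the standard library are available. Lean on these libraries where they do the work, as an engineer would, in place of code of your own. Each camera call takes 0.05 s, during which the arm holds its last target. There are 200 camera calls.

## Working session

There is one attempt and no reset: what is moved stays moved. The work goes in short steps, each a Python script; the robot and the scene stay as the last script left them, time stands still between calls to the robot, and variables do not carry over. Pictures are saved under pics/ and viewed, about 8 in all and at most 12, crops included, and the job is handed in when it is done.

```bash
mkdir -p pics; ls
python3 - <<'E'
from cell import manip, claw, optics, sensors
import cv2,numpy as np
for c in ("scene","top"):
    p,d=optics.snapshot(c); cv2.imwrite(f"pics/{c}1.png",p[:,:,::-1]); np.savez(f"pics/{c}1.npz",p=p,d=d)
    k=optics.calibration(c); print(c,k["intrinsics"].round(1).tolist(),k["cam_to_world"].round(4).tolist())
    for t in ("scanner","dock","flask_blue","label_blue","flask_orange","flask_white"):
        print(t,[(np.round(r["extent"]).tolist(),round(r["score"],2)) for r in optics.boxes_of(t,c)[:4]])
print(sensors.get_time(), sensors.get_orientation())
E
```

```text
pics
scene [[512.1, 0.0, 321.0], [0.0, 512.1, 197.3], [0.0, 0.0, 1.0]] [[0.8347, 0.3828, -0.3958, 1.1992], [0.5505, -0.5622, 0.6171, -1.0454], [0.0137, -0.733, -0.6801, 1.1703], [0.0, 0.0, 0.0, 1.0]]
scanner [([262.0, 200.0, 274.0, 229.0], 0.71), ([252.0, 221.0, 286.0, 248.0], 0.64)]
dock [([199.0, 222.0, 228.0, 257.0], 0.93), ([250.0, 219.0, 284.0, 250.0], 0.72)]
flask_blue [([362.0, 151.0, 384.0, 168.0], 0.59)]
label_blue []
flask_orange [([333.0, 164.0, 359.0, 184.0], 0.73)]
flask_white [([250.0, 221.0, 283.0, 249.0], 0.6)]
top [[374.5, 0.0, 317.1], [0.0, 374.5, 200.4], [0.0, 0.0, 1.0]] [[0.0241, -0.9877, 0.1545, 0.423], [-0.999, -0.0295, -0.0329, -0.032], [0.037, -0.1535, -0.9875, 1.0667], [0.0, 0.0, 0.0, 1.0]]
scanner [([373.0, 230.0, 394.0, 244.0], 0.73), ([247.0, 187.0, 264.0, 226.0], 0.6)]
dock [([359.0, 226.0, 389.0, 258.0], 0.92), ([400.0, 267.0, 431.0, 306.0], 0.74)]
flask_blue [([196.0, 173.0, 218.0, 213.0], 0.85)]
label_blue [([200.0, 197.0, 209.0, 210.0], 0.53)]
flask_orange [([247.0, 186.0, 265.0, 227.0], 0.61)]
flask_white [([284.0, 205.0, 308.0, 240.0], 0.73), ([390.0, 157.0, 444.0, 192.0], 0.16)]
0.7 [ 1.70563692e-01  9.85346653e-01  3.19876007e-06 -3.52227641e-07]
```

Run:
```python
import cv2
a=cv2.imread("pics/scene1.png")[110:310,140:440]; b=cv2.imread("pics/top1.png")[100:330,150:470]
cv2.imwrite("pics/a.png",cv2.resize(a,None,fx=2.6,fy=2.6,interpolation=2)); cv2.imwrite("pics/b.png",cv2.resize(b,None,fx=2.5,fy=2.5,interpolation=2))
```

```text
(no output)
```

View pics/a.png

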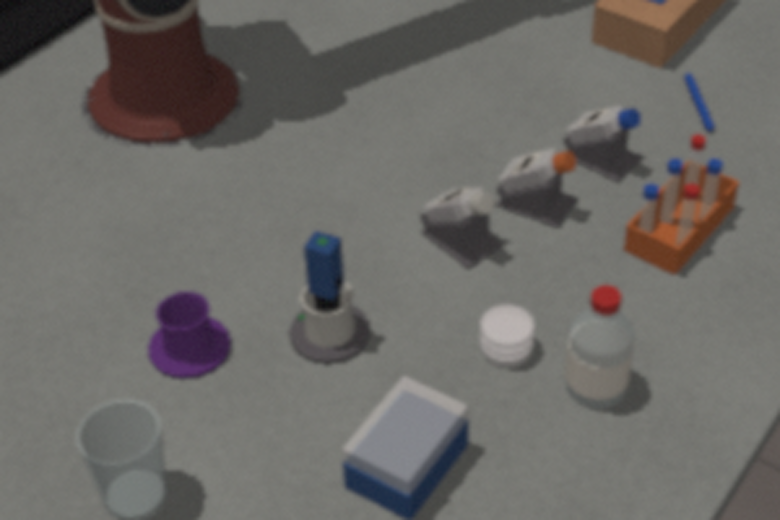

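View pics/b.png

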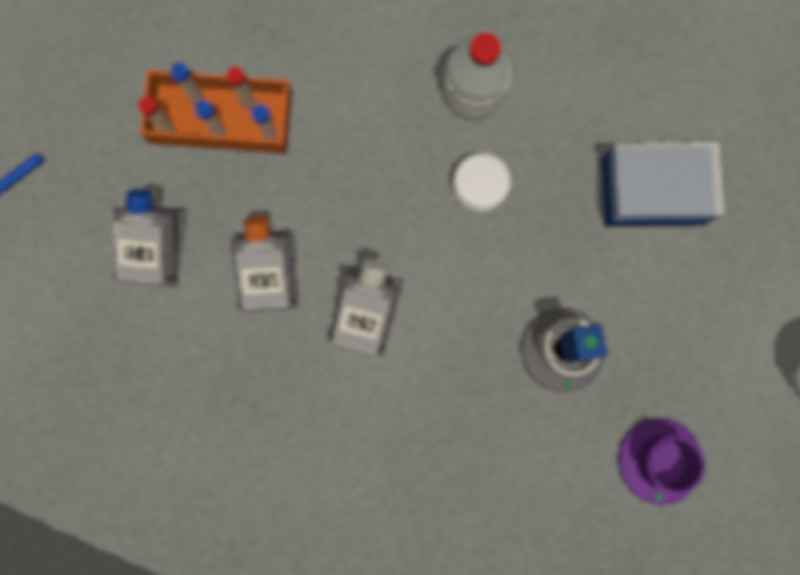

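The scene view shows the scanner standing in the white dock (about px 264,203 at its top), with the purple decoy to its left and the flasks white, orange, blue going back. In the top view the blue label is at about (205,201), the scanner top at (386,237) and the dock at (377,238). Next I turn these into world positions.

```bash
cat > h.py <<'E'
import numpy as np, cv2
from cell import manip, claw, optics, sensors
from scipy.spatial.transform import Rotation as R
def cloud(c,d,k):
    K=np.array(k["intrinsics"]);T=np.array(k["cam_to_world"])
    v,u=np.mgrid[:d.shape[0],:d.shape[1]].astype(float)
    x=(u-K[0,2])/K[0,0];y=(v-K[1,2])/K[1,1]
    if c=="wrist":
        r=np.hypot(x,y);s=np.where(r>1e-6,np.tan(np.minimum(r,1.5))/np.maximum(r,1e-6),1);x,y=x*s,y*s
    P=np.stack([x*d,y*d,d],-1)
    return P@T[:3,:3].T+T[:3,3]
def rot(z,y):  # tool orientation from z dir and approx y dir
    z=np.array(z,float)/np.linalg.norm(z);y=np.array(y,float);y=y-z*(y@z);y/=np.linalg.norm(y)
    return R.from_matrix(np.stack([np.cross(y,z),y,z],1))
E
python3 - <<'E'
from h import *
C={}
for c in ("scene","top"):
    f=np.load(f"pics/{c}1.npz");C[c]=cloud(c,f["d"],optics.calibration(c))
def at(c,u,v): 
    w=C[c][int(v)-1:int(v)+3,int(u)-1:int(u)+3].reshape(-1,3); return np.median(w,0).round(4)
for n,u,v in (("label",204.8,200.8),("cap",205.6,180),("lab_or",255,212),("lab_wh",294,228),("scantop",386,236.8),("cap_or",253,191),("bottlecap",344,119)): print(n,at("top",u,v))
for n,u,v in (("label",369,158),("cap",382,155.5),("scantop",263.8,203.5)): print(n,at("scene",u,v))
# plane fit to label/flask region & high clusters
P=C["top"]; 
Q=P[193:211,198:212].reshape(-1,3);Q=Q[(Q[:,2]>.03)]
for it in range(2):
    A=np.c_[Q[:,:2],np.ones(len(Q))];s=np.linalg.lstsq(A,Q[:,2],rcond=None)[0];r=Q[:,2]-A@s;Q=Q[abs(r)<2.5*r.std()+1e-4]
n=np.array([-s[0],-s[1],1]);n/=np.linalg.norm(n);print("normal",n,np.degrees(np.arccos(n[2])),r.std())
m=(P[...,2]>.14)&(P[...,2]<.16);m[:, :365]=0;m[:,410:]=0;print("scanner",P[m].mean(0),P[m].min(0),P[m].max(0),m.sum())
m=np.zeros_like(m);m[220:260,355:395]=1;m&=(P[...,2]>.058)&(P[...,2]<.07);print("rim",P[m].mean(0),P[m].min(0),P[m].max(0),m.sum())
Q=C["scene"][190:240,240:290].reshape(-1,3);q=Q[(Q[:,2]>.145)];print(q.mean(0),q.min(0),q.max(0));q=Q[(Q[:,2]>.058)&(Q[:,2]<.068)];print("rim",q.min(0),q.max(0))
print(optics.calibration("wrist"))
E
```

```text
label [0.5709 0.2366 0.0632]
cap [0.6188 0.229  0.0965]
lab_or [0.5425 0.0993 0.0619]
lab_wh [ 0.502  -0.0069  0.0635]
scantop [ 0.4816 -0.235   0.1519]
cap_or [0.5934 0.1026 0.0967]
bottlecap [ 0.7791 -0.128   0.1499]
label [0.5874 0.2129 0.0676]
cap [0.6298 0.2274 0.091 ]
scantop [ 0.4844 -0.2361  0.1526]
normal [-0.57268195  0.04060837  0.81877124] 35.03802151213633 0.0017779983623002116
scanner [ 0.48117892 -0.23332734  0.15086945] [ 0.46299613 -0.25165863  0.14046595] [ 0.49787558 -0.21747311  0.15595859] 172
rim [ 0.48026871 -0.22860311  0.06470741] [ 0.4530591  -0.26073067  0.05843774] [ 0.51204945 -0.20431126  0.06965698] 99
[ 0.54324279 -0.30092942  0.23370107] [ 0.46455967 -1.04541424  0.14549171] [ 1.19919328 -0.21507898  1.17033816]
rim [ 0.45508152 -0.26398026  0.05805508] [ 0.51432271 -0.20654524  0.06786489]
{'intrinsics': array([[309.70691629,   0.        , 318.78630924],
       [  0.        , 309.70691629, 208.35352337],
       [  0.        ,   0.        ,   1.        ]]), 'cam_to_world': array([[ 0.33743561,  0.89387659,  0.29516411,  0.13311996],
       [ 0.94134764, -0.31996716, -0.10717108,  0.61534172],
       [-0.0013549 ,  0.31401538, -0.94941693,  0.37379301],
       [ 0.        ,  0.        ,  0.        ,  1.        ]])}
```

Run:
```python
from h import *
n=np.array([-.573,.04,.819]);lab=np.array([.571,.2366,.0632])
for a in range(-90,91,30):
    y=[np.cos(np.radians(a)),np.sin(np.radians(a)),0]
    for s in(1,-1):
        j=manip.inverse_kinematics([.482,-.234,.113],rot([0,0,-1],s*np.array(y)).as_quat())
        k=manip.inverse_kinematics(lab+.161*n,rot(-n,s*np.array(y)).as_quat())
        print(a,s,None if j is None else np.round(j,2),None if k is None else np.round(k,2))
p=[.482,-.234,.30]
y0=sensors.get_orientation();y=R.from_quat(y0).as_matrix()[:,1];print("y",y)
for yy in ([0,1,0],[0,-1,0]):
    j=manip.inverse_kinematics(p,rot([0,0,-1],yy).as_quat());print(j)
y=[0,1,0] 
j=[manip.inverse_kinematics(p,rot([0,0,-1],yy).as_quat()) for yy in ([0,1,0],[0,-1,0])]
yy=min([a for a in zip(j,([0,1,0],[0,-1,0])) if a[0] is not None],key=lambda a:abs(a[0][5]))[1];print(yy)
manip.move_ptp(p,rot([0,0,-1],yy).as_quat())
k=optics.calibration("wrist");im,d=optics.snapshot("wrist");cv2.imwrite("pics/w1.png",im[:,:,::-1]);np.savez("pics/w1.npz",p=im,d=d,T=k["cam_to_world"],K=k["intrinsics"])
for t in("scanner","dock"):print(t,[(np.round(r["extent"]).tolist(),round(r["score"],2)) for r in optics.boxes_of(t,"wrist")[:3]])
P=cloud("wrist",d,k)
for lo,hi in((.145,.165),(.12,.14),(.058,.07)):
    m=(P[...,2]>lo)&(P[...,2]<hi)&(np.hypot(P[...,0]-.482,P[...,1]+.234)<.05);q=P[m]
    print(lo,m.sum(),q.mean(0),q.min(0),q.max(0))
    if lo>.14:
        q=q[q[:,2]>np.median(q[:,2])-.004];print("rect",cv2.minAreaRect((q[:,:2]*1000).astype(np.float32)),np.median(q[:,2]))
print(sensors.get_time())
```

```text
-90 1 [-0.59 -0.06  1.93 -0.    1.27  0.98] [ 0.49 -0.45  2.19 -0.4   0.9   2.24]
-90 -1 [-0.59 -0.06  1.93 -0.    1.27 -2.16] [ 0.49 -0.45  2.19 -0.4   0.9  -0.9 ]
-60 1 [-0.59 -0.06  1.93 -0.    1.27  0.46] [ 0.49 -0.45  2.19 -0.4   0.9   1.8 ]
-60 -1 [-0.59 -0.06  1.93 -0.    1.27 -2.69] [ 0.49 -0.45  2.19 -0.4   0.9  -1.35]
-30 1 [-0.59 -0.06  1.93 -0.    1.27 -0.07] [ 0.49 -0.45  2.19 -0.4   0.9   1.27]
-30 -1 [-0.59 -0.06  1.93 -0.    1.27  3.07] [ 0.49 -0.45  2.19 -0.4   0.9  -1.87]
0 1 [-0.59 -0.06  1.93 -0.    1.27 -0.59] [ 0.49 -0.45  2.19 -0.4   0.9   0.64]
0 -1 [-0.59 -0.06  1.93 -0.    1.27  2.55] [ 0.49 -0.45  2.19 -0.4   0.9  -2.5 ]
30 1 [-0.59 -0.06  1.93 -0.    1.27 -1.11] [ 0.49 -0.45  2.19 -0.4   0.9   0.04]
30 -1 [-0.59 -0.06  1.93 -0.    1.27  2.03] [ 0.49 -0.45  2.19 -0.4   0.9  -3.1 ]
60 1 [-0.59 -0.06  1.93 -0.    1.27 -1.64] [ 0.49 -0.45  2.19 -0.4   0.9  -0.46]
60 -1 [-0.59 -0.06  1.93 -0.    1.27  1.5 ] [ 0.49 -0.45  2.19 -0.4   0.9   2.68]
90 1 [-0.59 -0.06  1.93 -0.    1.27 -2.16] [ 0.49 -0.45  2.19 -0.4   0.9  -0.9 ]
90 -1 [-0.59 -0.06  1.93 -0.    1.27 
[... 268 characters left out ...]
21e+00  9.79902915e-01]
[0, -1, 0]
scanner [([298.0, 156.0, 338.0, 212.0], 0.85)]
dock [([288.0, 132.0, 352.0, 195.0], 0.83), ([358.0, 214.0, 418.0, 276.0], 0.61), ([0.0, 83.0, 20.0, 129.0], 0.26)]
0.145 1012 [ 0.48242249 -0.23386651  0.15158935] [ 0.4635602  -0.25014445  0.14510249] [ 0.49991655 -0.21678352  0.15451703]
rect ((481.2688293457031, -233.77313232421875), (34.47956466674805, 30.475326538085938), 9.830961227416992) 0.1517676712487074
0.12 104 [ 0.49762166 -0.23114549  0.13041134] [ 0.4776348  -0.24995996  0.12017041] [ 0.50036615 -0.21672562  0.13995959]
0.058 463 [ 0.48910382 -0.23456916  0.06461223] [ 0.45877443 -0.26438035  0.05810617] [ 0.51088762 -0.20441206  0.0698458 ]
3.9
```

View pics/w1.png

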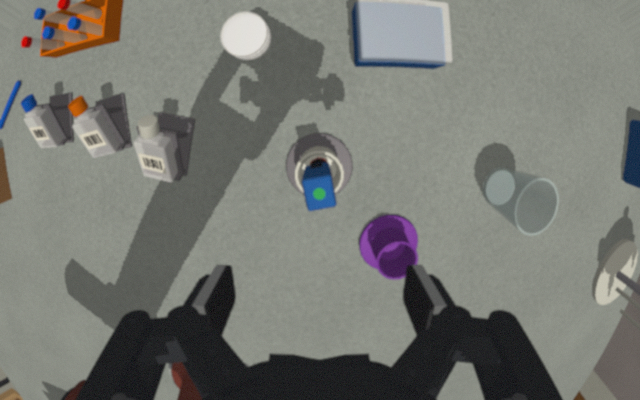

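The wrist view shows the scanner in the white dock at about (318,185), with the purple decoy at (390,245). The trained boxes agree with this. The handle top measures (0.481, -0.234, 0.152) with 9.8° yaw, and the three flasks are upper left. Next I grasp, lift and go to a stand-off pose.

Run:
```python
from h import *
a=np.radians(9.83);q=rot([0,0,-1],[np.sin(a),-np.cos(a),0]).as_quat()
g=np.array([.4813,-.2338,.113])
manip.move_ptp([g[0],g[1],.22],q)
manip.move_straight(g,rate=.1)
claw.grip(0.0,50)
print("w",sensors.get_gripper_width(),sensors.get_ee_pos(),sensors.get_wrist_force())
manip.move_straight([g[0],g[1],.27],rate=.1)
print("w",sensors.get_gripper_width(),sensors.get_wrist_force())
n=np.array([-.573,.04,.819]);n/=np.linalg.norm(n);lab=np.array([.571,.2366,.0632])
manip.move_ptp(lab+(.161+.07)*n,rot(-n,[0,-1,0]).as_quat())
k=optics.calibration("wrist");im,d=optics.snapshot("wrist");cv2.imwrite("pics/w2.png",im[:,:,::-1]);np.savez("pics/w2.npz",p=im,d=d,T=k["cam_to_world"],K=k["intrinsics"])
for t in("label_blue","flask_blue","scanner"):print(t,[(np.round(r["extent"]).tolist(),round(r["score"],2)) for r in optics.boxes_of(t,"wrist")[:4]])
print(sensors.get_time(),sensors.get_ee_pos(),sensors.get_gripper_width())
im,d=optics.snapshot("scene");cv2.imwrite("pics/s2.png",cv2.resize(im[60:260,250:450,::-1],None,fx=3,fy=3));np.savez("pics/s2.npz",p=im,d=d)
```

```text
w 0.3412538149165693 [ 0.48154495 -0.23391596  0.11338672] [0.31553323 0.67733431 1.59637735]
w 0.3442546826828421 [ 0.21508807  0.00521549 -2.87168756]
label_blue [([305.0, 164.0, 335.0, 188.0], 0.61)]
flask_blue [([298.0, 121.0, 341.0, 200.0], 0.58), ([558.0, 215.0, 608.0, 266.0], 0.47), ([484.0, 37.0, 545.0, 109.0], 0.3)]
scanner [([278.0, 190.0, 358.0, 340.0], 0.86), ([311.0, 41.0, 416.0, 118.0], 0.55), ([486.0, 38.0, 546.0, 109.0], 0.31)]
9.7667 [0.43915625 0.24528254 0.25243612] 0.3444359908820946
```

View pics/w2.png

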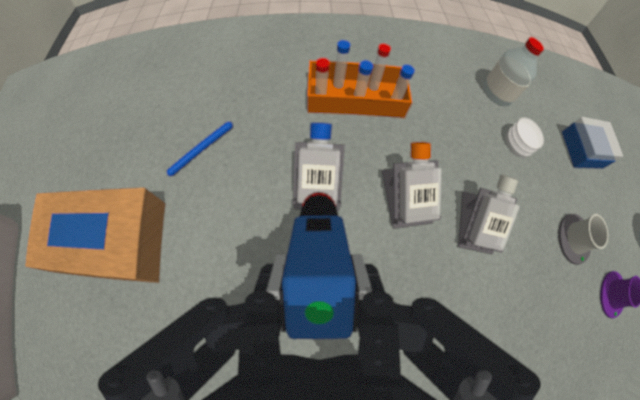

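View pics/s2.png

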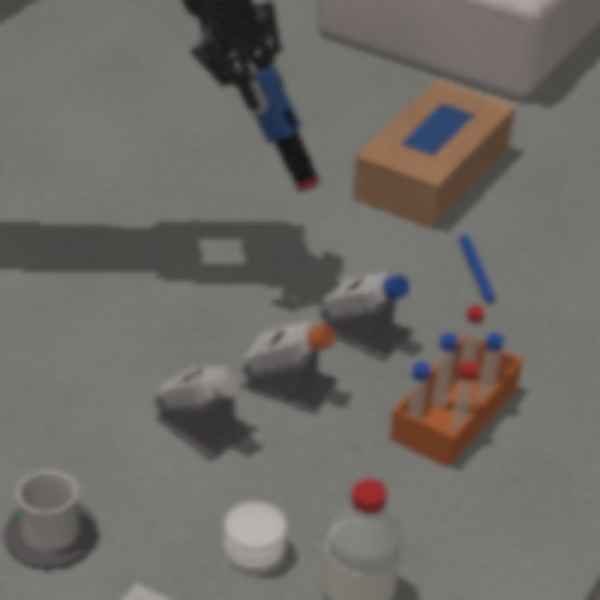

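The wrist view shows the blue label at about (319,177), just ahead of the scanner nose, and the scanner gripped firmly between the pads. The scene view has the window at px (352,121) with the axis aimed at the blue flask. Next I measure the label and the held axis.

Run:
```python
from h import *
f=np.load("pics/w2.npz");P=cloud("wrist",f["d"],{"intrinsics":f["K"],"cam_to_world":f["T"]})
im=f["p"].astype(int)
Q=P[155:190,300:338].reshape(-1,3);Q=Q[(Q[:,2]>.045)&(Q[:,2]<.1)]
for i in range(4):
    c=Q.mean(0);n=np.linalg.svd(Q-c)[2][2];n*=np.sign(n[2]);r=(Q-c)@n;Q=Q[abs(r)<2.5*r.std()]
print("n",n,np.degrees(np.arccos(n[2])),r.std(),len(Q))
# label pixels: bright connected region filled
g=im[158:194,300:340].min(-1);np.set_printoptions(linewidth=250)
print(g[::2,::2])
m=(g>np.percentile(g,50)).astype(np.uint8)
def pt(u,v):return np.median(P[int(v)-1:int(v)+2,int(u)-1:int(u)+2].reshape(-1,3),0)
print("center",pt(319,177),pt(320,176)); print("corners",pt(306,166),pt(333,166),pt(306,186),pt(334,186))
m=(P[...,2]>.09)&(np.hypot(P[...,0]-.62,P[...,1]-.23)<.03);print("cap",P[m].mean(0),m.sum())
T=R.from_quat(sensors.get_orientation()).as_matrix();p=sensors.get_ee_pos();print("tool z",T[:,2])
k=optics.calibration("scene");K=k["intrinsics"];W=np.linalg.inv(k["cam_to_world"])
for s in(-.03,.05,.08,.101):
    c=W[:3,:3]@(p+s*T[:,2])+W[:3,3];u=K@c/c[2];print(s,u[:2],((u[0]-250)*3,(u[1]-60)*3))
P=cloud("scene",np.load("pics/s2.npz")["d"],k);s=(P-p)@T;m=(s[...,2]>-.02)&(s[...,2]<.11)&(np.hypot(s[...,0],s[...,1])<.03)
q=s[m]
for lo in np.arange(-.02,.11,.02):
    a=q[(q[:,2]>=lo)&(q[:,2]<lo+.02)];print(lo.round(3),len(a),a.mean(0),a.min(0),a.max(0))
c=(T.T@(np.array(k["cam_to_world"])[:3,3]-p));print("cam dir in tool",c/np.linalg.norm(c))
```

```text
n [-0.56777446  0.03938607  0.82224139] 34.69020104672396 0.0007654129176651203 1303
[[159 171 167 168 170 168 170 167 168 167 168 168 167 169 169 168 167 168 173 173]
 [160 166 168 170 170 170 167 169 168 168 169 168 168 168 167 169 165 169 176 174]
 [161 167 168 167 165 167 168 168 168 167 166 167 168 168 167 168 167 166 174 170]
 [161 174 184 184 184 186 184 177 178 178 173 173 176 175 173 173 171 170 175 169]
 [161 185 202 203 203 202 202 198 201 201 195 198 196 190 193 191 188 185 179 160]
 [164 185 202 198 192 190 184 198 197 192 197 197 199 200 200 201 200 195 179 159]
 [163 186 200 189 142 163 111 150 165 146 137 151 175 171 180 153 193 193 176 153]
 [164 185 205 188 132 159  92 124 151 117  84 112 149 155 163 105 188 195 176 148]
 [164 187 204 185 135 158  95 136 153 104  88 108 153 156 155 104 192 192 179 148]
 [164 190 206 188 146 161 108 154 154 104 103 106 149 155 148 109 194 191 178 150]
 [164 190 208 186 146 160 106 153 163 102 112 100 132 156 148 111 191 189 176 145]
 [163 190 204 179 139 152 107 155 167  86 112 112 135 156 132 119 191 188 178 143]
 [168 194 204 168 1
[... 1362 characters left out ...]
-02 -1.76107269e-02  1.98874930e-05] [0.02210223 0.01951818 0.0199254 ]
0.02 72 [0.00867617 0.00717944 0.02949605] [-0.01600501 -0.01940826  0.02003515] [0.02401219 0.02053259 0.03968882]
0.04 55 [0.00913745 0.00861167 0.05026413] [-0.00509955 -0.01149134  0.04009296] [0.01998498 0.02026421 0.05984521]
0.06 49 [0.00890097 0.00744395 0.07052167] [-0.00968838 -0.01226365  0.06024834] [0.01854788 0.02288435 0.07974427]
0.08 49 [0.00926288 0.00745274 0.09033356] [-0.0115911  -0.00715455  0.08037107] [0.01803065 0.01949581 0.09977078]
0.1 3 [0.01048832 0.00642666 0.10142844] [0.00232038 0.00023141 0.10029026] [0.01509928 0.01045988 0.10226288]
cam dir in tool [ 0.654693    0.74084238 -0.15009878]
```

The held axis is straight: the measured window is within a pixel of the prediction. The label centre is about (0.5697, 0.2352, 0.063), agreeing between the views to 2 mm. Next I read it, then carry the scanner back over the dock and look.

Run:
```python
from h import *
n=np.array([-.571,.040,.820]);n/=np.linalg.norm(n);lab=np.array([.5697,.2352,.063]);q=rot(-n,[0,-1,0]).as_quat()
manip.move_straight(lab+.161*n,q,rate=.06)
manip.dwell(1.3)
T=R.from_quat(sensors.get_orientation()).as_matrix();p=sensors.get_ee_pos()
print("focus err",p+.161*T[:,2]-lab,"ang",np.arccos(-T[:,2]@n),np.abs(sensors.get_qd()).max(),sensors.get_gripper_width())
k=optics.calibration("wrist");im,d=optics.snapshot("wrist");cv2.imwrite("pics/w3.png",im[100:360,180:460,::-1])
manip.dwell(1.3)
manip.move_straight(lab+.24*n,rate=.1)
a=np.radians(9.83);q=rot([0,0,-1],[np.sin(a),-np.cos(a),0]).as_quat()
manip.move_ptp([.4820,-.2340,.25],q)
im,d=optics.snapshot("scene");cv2.imwrite("pics/s3.png",cv2.resize(im[120:270,180:380,::-1],None,fx=3.5,fy=3.5));np.savez("pics/s3.npz",p=im,d=d)
print(sensors.get_time(),sensors.get_ee_pos(),sensors.get_gripper_width())
p=sensors.get_ee_pos();T=R.from_quat(sensors.get_orientation()).as_matrix()
k=optics.calibration("scene");P=cloud("scene",d,k)
r=P[(P[...,2]>.060)&(P[...,2]<.068)&(np.hypot(P[...,0]-.483,P[...,1]+.234)<.045)];print("rim",r.min(0),r.max(0),cv2.minEnclosingCircle((r[:,:2]*1000).astype(np.float32)))
s=(P-p)@T;q=s[(s[...,2]>.0)&(s[...,2]<.12)&(np.hypot(s[...,0],s[...,1])<.03)]
for lo in np.arange(0,.12,.02):
    b=q[(q[:,2]>=lo)&(q[:,2]<lo+.02)];print(lo.round(2),len(b),b.mean(0) if len(b) else 0, b[:,2].max() if len(b) else 0)
```

```text
focus err [ 5.31508354e-06 -1.61909226e-05 -7.66524699e-06] ang 2.40691441507749e-05 0.0012885810321391728 0.34921733739196736
16.525 [ 0.48223069 -0.23310816  0.24993275] 0.3456923087648735
rim [ 0.45246651 -0.26261931  0.06022309] [ 0.51409035 -0.20214602  0.06774461] ((483.7445068359375, -233.06939697265625), 33.64439010620117)
0.0 75 [0.00934014 0.00870182 0.01151975] 0.019814465110413657
0.02 69 [0.00681912 0.01001738 0.02923598] 0.0390505228452996
0.04 51 [0.00739819 0.00979111 0.05009628] 0.059158544350209716
0.06 52 [0.00781983 0.00973171 0.06950814] 0.07996568768861462
0.08 49 [0.00818182 0.00773868 0.08929805] 0.09858815366432869
0.1 5 [0.00346597 0.00550059 0.10283714] 0.105513425344366
```

View pics/w3.png

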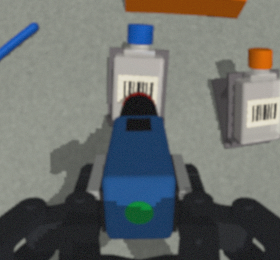

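View pics/s3.png

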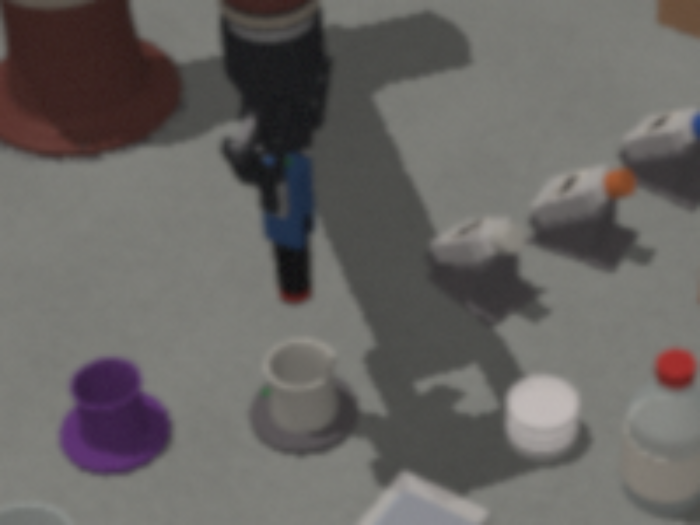

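At the read pose the nose (crop 138,105) is in line with the blue label on the flask's centreline. In the scene view the scanner hangs upright above the white dock, with the flasks unmoved. Next I lower with force watching, release and check.

Run:
```python
from h import *
x,y=.4825,-.2338
manip.move_straight([x,y,.20],rate=.08);manip.move_straight([x,y,.119],rate=.05);manip.dwell(.2)
f0=sensors.get_wrist_force();print(f0)
z=.119
while z>.109:
    z-=.001;manip.move_straight([x,y,z],rate=.01);f=sensors.get_wrist_force()
    if f[2]-f0[2]>1.2:break
print("down",z,sensors.get_ee_pos(),f,sensors.get_time())
claw.grip(.8);manip.dwell(.3)
manip.move_straight([x,y,.28],rate=.1)
k=optics.calibration("wrist");im,d=optics.snapshot("wrist");cv2.imwrite("pics/w4.png",im[100:300,200:460,::-1])
P=cloud("wrist",d,k)
q=P[(P[...,2]>.145)&(P[...,2]<.17)&(np.hypot(P[...,0]-x,P[...,1]-y)<.05)];q=q[q[:,2]>np.median(q[:,2])-.004]
print(cv2.minAreaRect((q[:,:2]*1000).astype(np.float32)),np.median(q[:,2]))
im,d=optics.snapshot("scene");cv2.imwrite("pics/s4.png",cv2.resize(im[120:270,180:380,::-1],None,fx=3.5,fy=3.5))
print(sensors.get_time(),sensors.get_wrist_force())
```

```text
[-0.85225445  0.1083458  -1.64101906]
down 0.11199999999999999 [ 0.48304515 -0.23405383  0.11335641] [-1.29613727  1.4312423   5.69930899] 21.0167
((483.8995361328125, -233.72683715820312), (33.990047454833984, 29.674585342407227), 10.485160827636719) 0.1517686739105405
23.7083 [-0.02394221 -0.44515117  0.50648195]
```

View pics/s4.png

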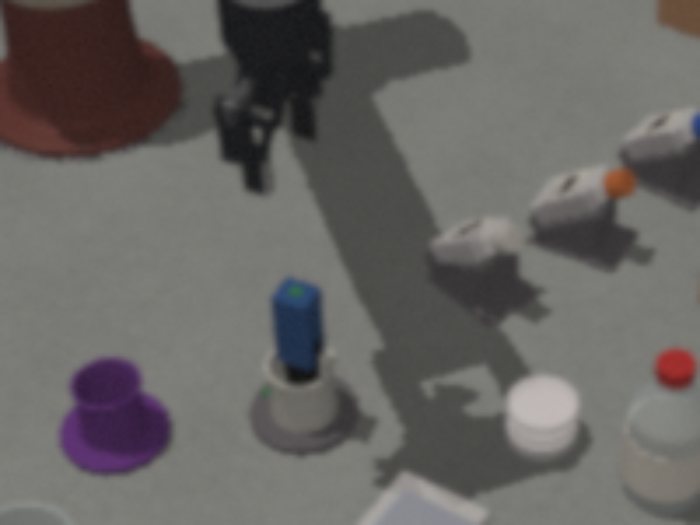

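The scanner stands upright in the white dock (crop 300,340). Its top is at 151.8 mm, the same height as at the start, and the gripper is clear.

```bash
python3 -c "
from cell import manip
manip.dwell(.5);manip.finish_job()"
```

```text
the job is handed in; nothing more can be done
```

The blue-capped flask's label was scanned, the scanner is back standing in the white dock, and the job is handed in. The handing-in call gives no verdict, so the results below come from my own checks.

- **Reading:** I held the scanner squarely at the middle of the blue label from 60 mm for about 2.6 s. The arm was within 0.02 mm of the commanded pose and joint speeds were close to zero. My estimate of the label centre is good to about 2 mm, because the two views differed by that much.
- **Return to the dock:** I lowered it in 1 mm steps until the wrist force changed by about 7 N, then released it. Its top is back at 151.8 mm, the same height as at the start. It stands upright about 2.6 mm from where it began, and about 1 mm from the dock centre as I measured it.
- **Other things on the bench:** the last picture shows the flasks and objects in view where they were. Part of the bench was outside that crop (marker, tube rack, most of the blue flask, beaker), and I did not measure any of their final positions.
- **Time:** about 24 s of the 58 s allowed. No check failed.

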